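# Take a ripeness reading of the small cheese

### The arm

A 6-joint arm with a two-finger parallel gripper is mounted at the origin on the work surface. World frame = base frame: x ahead of the robot, y to its left, z up, the work surface at z = 0. Lengths are in mm, angles in rad, forces in N, time in s.
With the tool pointing down it reaches from about 400 to 925 mm from the base axis. Payload 12.5 kg.
Tool frame: the origin (TCP) lies at the very end of the fingers, on their centre line; the grasp point (between the pads) lies 19 mm behind it; z points along the fingers, y is the direction in which the jaws open and shut (so a half turn about z gives the same grasp; the last joint's range is limited). The gripper opens to 95 mm and grips with 3 to 60 N. Pads are 20 mm wide; open, the fingers measure 119 mm over their backs; the gripper's body (75 mm by 180 mm) begins 59 mm behind the grasp point.
Start: joints at [-1.364, 0.491, 1.559, -0, 1.092, -0.106], TCP at [192.351, -594.683, 214.661] pointing down, gripper open.
Joint ranges: [-3.1, 3.1], [-0.84, 2.19], [0.05, 2.79], [-1.13, 4.28], [0.06, 2.93], [-2.69, 2.69]. Speed limits (rad/s): [2.22, 2.22, 2.79, 3.14, 3.14, 3.14].

### API

Orientations are given as [roll, pitch, yaw] about the fixed x, y, z axes, in that order (R = Rz(yaw) Ry(pitch) Rx(roll)).
In Python, from cell import env gives the robot as it stands.
- The arm moves only by the shell command python3 -m pendant 'ROWS'. ROWS is JSON, a list that holds one entry, the list of rows, each a list of 5 numbers: the opening, from 0 (shut) to 1 (fully open), then the shift along the tool's x, y, z in m, then the turn about the tool's z in rad. A call has exactly 8 rows; each row is the pose to reach, as a shift and turn from the pose commanded when the call began, along the tool's axes at that moment; what a row does not reach only later rows make up. A row lasts 1/10 s, in which the tool goes at most 50 mm and 8.59 degrees, less where a joint would pass 70% of its speed; a pose out of reach is approached as far as the arm can. A call with a gripper value outside its range is refused whole. The fingers move at their own pace and stop on an object; the grip force is fixed at half the most. Time passes only in rows, so rows that repeat a pose let the fingers close, or fill a call up. It gives the time, the measured TCP pose, the force and the opening at its end, in the units of the state.
- env.state(): the state, without advancing time (a new reading comes with each control period).
- env.read_camera(name): name is "scene" or "top"; returns a dict with "image" (480x640x3 uint8, blue, green, red), "range_z" (480x640 float32, mm along the optical axis (not along the pixel's ray), 0 where there is no reading), "fx", "fy", "cx", "cy" (pixels), "rvec" (rotation vector, rad) and "tvec" (3), from world to camera coordinates, as OpenCV has them. Camera axes: x right, y down, z forward; pixel columns grow to the right and rows downward; lengths in mm; the calibration is good to about 2 mm. A picture is of the moment at which its call begins.
- env.job_done(): hands the job in, once; it reports no verdict.
The state is a dict: "t": time; "joints": joint angles; "qvel": joint speeds; "tau": joint torques, N m; "eef_pos": TCP position; "tcp_rot": TCP orientation; "ft_force": force on the tool from outside, world axes, zero at the start; "moment": the same for the moment, N m; "opening": opening from 0.0 (shut) to 1.0 (fully open).
Only numpy, scipy, OpenCV 4.12 (cv2) and the standard library are available. Lean on these libraries where they do the work, as an engineer would, in place of code of your own. Each camera call takes 0.05 s, during which the arm holds its last target. There are 200 camera calls.

### The job

In the cheese ripening room, wake the ripeness probe of the smallest wheel on the board: touch the pale cap in the middle of its top lightly with the fingertips until the cap gives a little. Then lift clear and press the wide key of the grey logger right down and let it up again to store the reading. Do not lift, shift or bruise the wheel, leave the small key alone, and do not touch the other wheels or disturb anything else.

Things in the scene. Friction and masses are not known exactly. Their poses are not given: they have to be found in the camera images.
- small_wheel: the smallest cheese wheel on the ripening board: 84 mm across and 40 mm high, firm yellow rind, 0.25 kg, loose, standing flat on the board (board's upper face 24 mm above the table). Same colour as the others. Origin: centre of its underside; z is up
- small_wheel_cap_top (a point): centre of the flat upper face of the pale round probe cap in the middle of the small wheel's top: cap 44 mm across, standing 8 mm proud of the wheel, so this point is 48 mm above the wheel's underside and about 72 mm above the table. It goes down with the cap
- small_wheel_cap (a joint): how far that cap is pushed down: 0 up, 0.006 m at its stop. Sprung: it starts to give at about 1 N, takes about 5 N at 3 mm and 9 N at the stop, and comes up by itself. The probe wakes when the cap has given 0.5 mm for a tenth of a second; over 25 N on the wheel bruises it
- wheel_a: a larger cheese wheel, 120 mm across and 56 mm high with the same pale cap, 44 mm across and 8 mm proud, on top, loose on the board, to be left alone. Origin: centre of its underside
- wheel_b: a larger cheese wheel, 124 mm across and 50 mm high with the same pale cap, 44 mm across and 8 mm proud, on top, loose on the board, to be left alone. Origin: centre of its underside
- wheel_c: a larger cheese wheel, 116 mm across and 62 mm high with the same pale cap, 44 mm across and 8 mm proud, on top, loose on the board, to be left alone. Origin: centre of its underside
- wheel_d: a larger cheese wheel, 124 mm across and 58 mm high with the same pale cap, 44 mm across and 8 mm proud, on top, loose on the board, to be left alone. Origin: centre of its underside
- wheel_e: a larger cheese wheel, 118 mm across and 52 mm high with the same pale cap, 44 mm across and 8 mm proud, on top, loose on the board, to be left alone. Origin: centre of its underside
- logger: probe logger fixed to the table: a grey flat box 100 mm (x) by 170 mm (y), 30 mm high. Origin: centre of its underside, z up. Its two keys stand on its upper face, the wide one at x -12, y +45 mm and the small one at x -12, y -45 mm from the origin in the box's own axes
- store_key_top (a point): centre of the top of the WIDE round key, 40 mm across, on the logger (stores a reading): 52 mm above the table, standing 10 mm proud of a black collar 56 mm across; sprung, pressed straight down. The point goes down with the key
- store_key (a joint): travel of the wide key: 0 up, 0.006 m fully down; the spring starts to give at 1.5 N, takes 5 N when fully down and brings the key back up
- clear_key_top (a point): centre of the top of the SMALL round key, 20 mm across (clears the readings), 90 mm from the wide key and as high as it; not to be pressed
- clear_key (a joint): travel of the small key: 0 up, 0.006 m fully down, same spring
- rind_brush: brush lying on the table beyond the logger, loose, a bystander. Origin: centre of its underside
- jar: closed glass jar, 56 mm across and 85 mm high, loose on the board, a bystander. Origin: centre of its underside
- cup: open steel cup, 72 mm across and 80 mm high, loose on the board, a bystander. Origin: centre of its underside
There are look-alikes about, which are no part of the job. Several things have the shape of the logger; the one meant has the colours described above.

How it is judged (in metres and radians):
On the way, in this order (a step that is already met when the one before it is completed fails the run):
1. the fingertips rest on the small wheel's cap and it gives (contact force between the fingers and small_wheel above 0.5 N and value of joint small_wheel_cap above 0.0005 m and value of joint store_key below 0.001 m), for 0.1 s.
2. the fingers are clear of the small wheel and the wide key is still up (contact force between the fingers and small_wheel below 0.1 N and distance between the grasp point and small_wheel_cap_top above 0.04 m and value of joint store_key below 0.001 m), for 0.1 s.
3. the wide key is pressed down by the fingers (value of joint store_key above 0.0045 m and contact force between the fingers and logger above 0.5 N), for 0.05 s.
At the end, for the whole second after the job is handed in: Both keys and the cap are up again (keys within 1 mm, cap within 0.5 mm); the small wheel stands upright and still within 10 mm of where it was; the other wheels, brush, jar and cup are within 10 mm of where they were (distance of each of small_wheel, wheel_a, wheel_b, wheel_c, wheel_d, wheel_e, rind_brush, jar, cup from where it was at the start of the episode below 0.01 m and linear speed of small_wheel below 0.01 m/s and angle between small_wheel's own z axis and vertical below 0.05 rad and value of joint small_wheel_cap below 0.0005 m and value of joint each of store_key, clear_key below 0.001 m); the robot touches nothing.
It fails at once if the small wheel is touched with more than 25 N (contact force between any of the fingers, the arm and small_wheel above 25 N).
It fails at once if the small wheel is lifted, tipped or shifted by more than 10 mm (height (world z) of small_wheel above 0.03 m or angle between small_wheel's own z axis and vertical above 0.12 rad or distance of small_wheel from where it was at the start of the episode above 0.01 m).
It fails at once if the small key is pressed (more than 2 mm) (value of joint clear_key above 0.002 m).
It fails at once if another wheel is touched (contact force between any of the fingers, the arm and wheel_a above 0.5 N or contact force between any of the fingers, the arm and wheel_b above 0.5 N or contact force between any of the fingers, the arm and wheel_c above 0.5 N or contact force between any of the fingers, the arm and wheel_d above 0.5 N or contact force between any of the fingers, the arm and wheel_e above 0.5 N).
It fails at once if another wheel or a bystander is moved by more than 10 mm (distance of any of wheel_a, wheel_b, wheel_c, wheel_d, wheel_e, rind_brush, jar, cup from where it was at the start of the episode above 0.01 m).
It also fails if it takes over 45 s, if anything falls off the work surface, if the arm or the gripper's body presses on something with over 40 N, if the wrist force passes 120 N, or if a joint passes its speed limit or range.

## Working session

There is one attempt and no reset: what is moved stays moved. The work goes in short steps, Python scripts to look and compute and a shell command to move; the robot and the scene stay as the last step left them, time stands still between calls to the robot, and variables do not carry over. Pictures are saved under pics/ and viewed, about 8 in all and at most 12, crops included, and the job is handed in when it is done.

```bash
mkdir -p pics; ls; cat > h.py <<'E'
import numpy as np, cv2
from cell import env
def cam(n):
    c=env.read_camera(n); c['R']=cv2.Rodrigues(np.array(c['rvec'],float))[0]; c['t']=np.array(c['tvec'],float).ravel(); return c
def pts(c):
    z=c['range_z'].astype(float); v,u=np.mgrid[:480,:640]
    P=np.stack([(u-c['cx'])/c['fx']*z,(v-c['cy'])/c['fy']*z,z],-1)
    W=(P-c['t'])@c['R']; W[z==0]=np.nan; return W
def ray(c,u,v,h):
    d=c['R'].T@np.array([(u-c['cx'])/c['fx'],(v-c['cy'])/c['fy'],1]); o=-c['R'].T@c['t']
    return o+d*(h-o[2])/d[2]
E
python3 - <<'E'
from h import *
for n in('scene','top'):
    c=cam(n); cv2.imwrite(f'pics/{n}0.png',c['image']); print(n,-c['R'].T@c['t'],c['fx'])
s=env.state(); print(s)
E
```

```text
pics
scene [1327.98409016  609.26307755 1257.81285802] 602.9357499690758
top [ 450.42686963 -156.15029563 1373.51233152] 607.3391533426437
{'t': 0.1, 'joints': array([-1.36361388e+00,  4.91515051e-01,  1.55937199e+00, -3.62990543e-05,
        1.09167832e+00, -1.05602546e-01]), 'qvel': array([ 0.00088775, -0.00080928, -0.00105768,  0.00127453, -0.00041565,
        0.00024357]), 'tau': array([ 2.79774787e-03, -6.13622904e+01, -2.58605307e+01,  6.94000209e-02,
        4.69980575e-02, -6.46603053e-05]), 'eef_pos': array([ 192.28863371, -594.47322238,  214.11606733]), 'tcp_rot': array([-3.14062197e+00, -7.05136419e-05,  3.12801713e-01]), 'ft_force': array([-0.38873595,  0.89991094,  0.48242267]), 'moment': array([ 0.01539642, -0.0243882 ,  0.04291746]), 'opening': 1.0011040694340803}
```

View pics/top0.png

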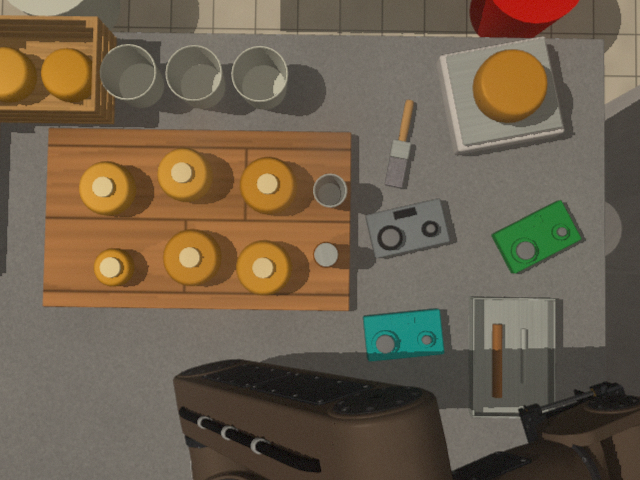

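View pics/scene0.png

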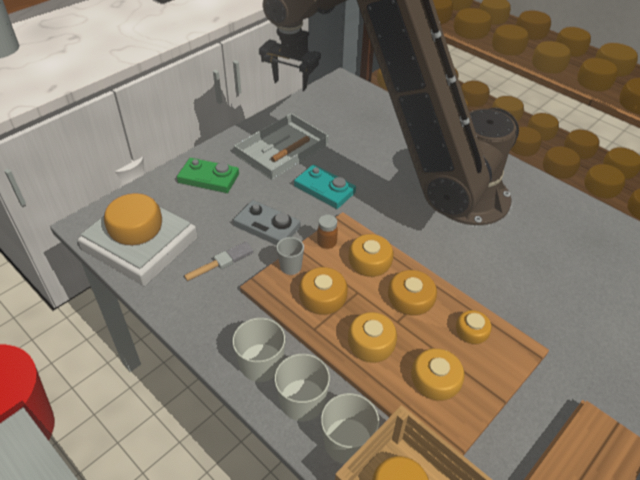

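The top view shows the smallest wheel at about (113,267) with its cap at (109,267). The grey logger is at (408,229), with the wide key at (390,237) and the small key at (430,229). Next I measure these.

```bash
cat > meas.py <<'E'
from h import *
def blob(m,u,v):
    n,l,s,ce=cv2.connectedComponentsWithStats(m.astype(np.uint8)); d=[np.hypot(*(ce[i]-(u,v))) for i in range(1,n) if s[i,4]>=25 or d if False] if 0 else [np.hypot(*(ce[i]-(u,v))) if s[i,4]>25 else 1e9 for i in range(1,n)]
    i=1+int(np.argmin(d)); return ce[i],s[i],l==i
for n,seeds in (('top',[(109,267)]),('scene',[(475,321)])):
    c=cam(n); W=pts(c); hsv=cv2.cvtColor(c['image'],cv2.COLOR_BGR2HSV)
    m=(hsv[...,1]<140)&(hsv[...,2]>170)&(hsv[...,0]>12)&(hsv[...,0]<40)
    ce,s,l=blob(m,*seeds[0]); print(n,'cap px',ce,s,'ray72',ray(c,*ce,72),'med z',np.nanmedian(W[l],0))
    box=(W[...,2]>46)&(W[...,2]<57)
    for u,v in ([(390,237),(430,229)] if n=='top' else [(282,220),(256,210)]):
        w=np.zeros_like(box); w[v-18:v+18,u-18:u+18]=1
        ce,s,l=blob(box&w,u,v); print(n,'key px',ce,s,'ray52',ray(c,*ce,52),'med',np.nanmedian(W[l],0))
        print(' extent',np.nanmin(W[l],0),np.nanmax(W[l],0))
c=cam('top');W=pts(c)
for (u,v) in [(107,188),(182,173),(268,184),(190,257),(263,266),(113,267),(330,190),(326,254),(398,150)]:
    w=W[v-35:v+36,max(u-35,0):u+36]; print((u,v),'centre',W[v,u].round(),'maxz',np.nanmax(w[...,2]).round())
cv2.imwrite('pics/crop1.png',cv2.resize(c['image'][190:270,355:460],None,fx=6,fy=6))
E
python3 meas.py
```

```text
top cap px [109.27950311 266.97204969] [100 257  20  21 322] ray72 [435.48547371 297.56661082  72.        ] med z [435.4492226  297.72069989  72.74636864]
top key px [389.68571429 236.72653061] [380 228  21  19 245] ray52 [ 509.86163901 -304.28038014   52.        ] med [ 509.42192172 -304.85741188   51.80757214]
 extent [ 489.81392516 -326.67542435   46.03312699] [ 529.34464576 -283.65195903   56.83738555]
top key px [429.96774194 227.90322581] [426 224   9   9  62] ray52 [ 530.37172238 -391.85402234   52.        ] med [ 530.10332483 -391.75138066   52.31776276]
 extent [ 521.48694491 -401.0181306    47.17345175] [ 539.11450374 -383.29203677   56.08722041]
scene cap px [475.77826087 320.31304348] [467 313  18  17 230] ray72 [433.41830635 295.23389565  72.        ] med z [433.40901291 295.67608906  71.71094465]
scene key px [281.18320611 218.80152672] [273 213  17  13 131] ray52 [ 511.90168097 -305.40346454   52.        ] med [ 511.02888394 -305.46803878   51.47411637]
 extent [ 488.96803564 -327.94957327   46.07807892] [ 538.636186   -286.29029189   56.68906891]
scene key px [255.87096774 207.64516129] [252 205   9   7  31] ray52 [ 532.05898513 -390.58255296   52.        ] med [ 531.73832046 -390.48638972   50.20306974]
 extent [ 524.5070273  -404.91531728   46.0982523 ] [ 540.20662651 -376.25225975   56.72965709]
(107, 188) centre [604. 303.  84.] maxz 92.0
(182, 173) centre [636. 141.  96.] maxz 101.0
(268, 184) centre [616. -41.  90.] maxz 98.0
(190, 257) centre [459. 123.  84.] maxz 89.0
(263, 266) centre [442. -33.  88.] maxz 96.0
(113, 267) centre [436. 289.  74.] maxz 81.0
(330, 190) centre [ 612. -173.   34.] maxz 112.0
(326, 254) centre [ 469. -166.  107.] maxz 116.0
(398, 150) centre [ 706. -325.   20.] maxz 29.0
```

View pics/crop1.png

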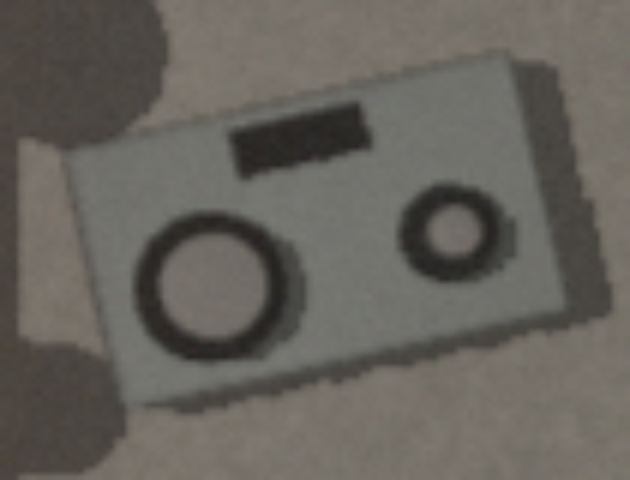

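The crop confirms the grey logger, with the wide key on the left and the small key on the right. The measurements are consistent:

| Item | x (mm) | y (mm) | Top z (mm) |
|---|---|---|---|
| Cap | 434.5 | 296.5 | 72 |
| Wide key | 510.5 | -304.7 | 52 |
| Small key | 531 | -391 | – |

The keys come out 89 mm apart, against the expected 90. I'll close the fingers and go around in front of the base.

```bash
cat > to.py <<'E'
import sys
from h import *
s=env.state(); p=s['eef_pos']; y=s['tcp_rot'][2]; d=np.array(list(map(float,sys.argv[1:4])))-p
print('t',round(s['t'],2),'pos',p.round(1),'yaw',y.round(3),'j',s['joints'].round(2),'F',s['ft_force'].round(1),'open',round(s['opening'],2))
print('shift m',((d[0]*np.cos(y)+d[1]*np.sin(y))/1e3).round(4),((d[0]*np.sin(y)-d[1]*np.cos(y))/1e3).round(4),(-d[2]/1e3).round(4))
E
python3 -m pendant '[[[0,0.025,-0.016,-0.016,0],[0,0.065,-0.043,-0.016,0],[0,0.105,-0.069,-0.016,0],[0,0.15,-0.099,-0.016,0],[0,0.195,-0.129,-0.016,0],[0,0.24,-0.159,-0.016,0],[0,0.285,-0.189,-0.016,0],[0,0.33,-0.218,-0.016,0]]]'; python3 to.py 510 0 220
```

```text
t: 1.05
eef_pos: [427.6, -299.4, 230.8]
tcp_rot: [3.141, -0.0, 0.313]
ft_force: [0.6, -0.5, -0.8]
opening: 0.386
t 1.05 pos [ 427.6 -299.4  230.8] yaw 0.313 j [-0.74  0.33  1.79 -0.    1.03  0.52] F [ 0.6 -0.5 -0.8] open 0.39
shift m 0.1704 -0.2595 0.0108
```

```bash
python3 -m pendant '[[[0,0.025,-0.04,0,0],[0,0.05,-0.08,0,0],[0,0.075,-0.12,0,0],[0,0.1,-0.16,0,0],[0,0.125,-0.2,0,0],[0,0.15,-0.24,0,0],[0,0.154,-0.25,0,0],[0,0.154,-0.25,0,0]]]'; python3 to.py 434.5 296.5 200
```

```text
t: 1.85
eef_pos: [496.3, -14.5, 230.6]
tcp_rot: [3.142, 0.0, 0.316]
ft_force: [0.1, 0.2, 0.2]
opening: 0.001
t 1.85 pos [496.3 -14.5 230.6] yaw 0.316 j [-0.16  0.29  1.85 -0.    1.01  1.09] F [0.1 0.2 0.2] open 0.0
shift m 0.0379 -0.3148 0.0306
```

```bash
python3 -m pendant '[[[0,0.005,-0.045,0,0],[0,0.01,-0.09,0,0],[0,0.015,-0.135,0,0],[0,0.02,-0.18,0,0],[0,0.026,-0.225,0.01,0],[0,0.032,-0.27,0.02,0],[0,0.038,-0.314,0.03,0],[0,0.038,-0.314,0.03,0]]]'; python3 -m pendant '[[[0,0,0,0,0],[0,0,0,0,0],[0,0,0,0,0],[0,0,0,0,0],[0,0,0,0,0],[0,0,0,0,0],[0,0,0,0,0],[0,0,0,0,0]]]'; python3 to.py 434.5 296.5 100
```

```text
t: 2.65
eef_pos: [435.2, 296.8, 199.3]
tcp_rot: [-3.142, 0.002, 0.315]
ft_force: [0.1, -0.8, -0.2]
opening: 0.003
t: 3.45
eef_pos: [435.8, 294.6, 200.6]
tcp_rot: [3.142, 0.0, 0.313]
ft_force: [-0.1, 0.7, 0.5]
opening: 0.003
t 3.45 pos [435.8 294.6 200.6] yaw 0.313 j [ 0.47  0.37  1.82 -0.    0.96  1.73] F [-0.1  0.7  0.5] open 0.0
shift m -0.0007 -0.0023 0.1006
```

Over the wheel, in range. I'll descend to 90 mm and look once from close by before touching.

```bash
python3 -m pendant '[[[0,0,-0.002,0.02,0],[0,0,-0.002,0.04,0],[0,0,-0.002,0.06,0],[0,0,-0.002,0.08,0],[0,0,-0.002,0.095,0],[0,0,-0.002,0.105,0],[0,0,-0.002,0.11,0],[0,0,-0.002,0.11,0]]]'; python3 to.py 434.5 296.5 72; python3 - <<'E'
from h import *
c=cam('scene'); cv2.imwrite('pics/s2.png',cv2.resize(c['image'][240:380,400:560],None,fx=4,fy=4)); print(env.state()['ft_force'])
E
```

```text
t: 4.25
eef_pos: [435.2, 296.5, 90.3]
tcp_rot: [3.141, 0.001, 0.313]
ft_force: [1.2, 0.3, -0.5]
opening: 0.006
t 4.25 pos [435.2 296.5  90.3] yaw 0.313 j [ 0.47  0.52  1.92 -0.    0.7   1.73] F [ 1.2  0.3 -0.5] open 0.01
shift m -0.0007 -0.0002 0.0183
[ 0.08040517  0.52019739 -0.10374691]
```

View pics/s2.png

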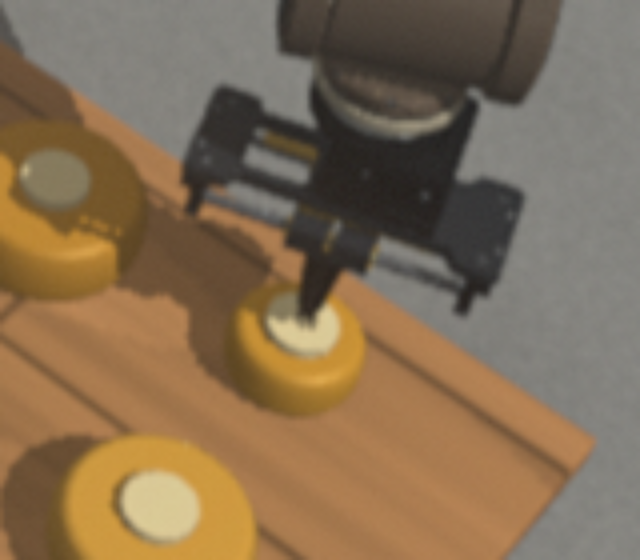

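The closed fingertips are above the pale cap, seen at about (305,320) in the crop, and the gripper body is clear of the neighbouring wheels. I'll descend slowly.

```bash
python3 -m pendant '[[[0,0,0,0.006,0],[0,0,0,0.012,0],[0,0,0,0.015,0],[0,0,0,0.017,0],[0,0,0,0.018,0],[0,0,0,0.019,0],[0,0,0,0.020,0],[0,0,0,0.020,0]]]'; python3 to.py 434.5 296.5 72
```

```text
t: 5.1
eef_pos: [435.2, 296.5, 70.7]
tcp_rot: [3.142, -0.0, 0.313]
ft_force: [-1.0, -1.0, 3.3]
opening: 0.008
t 5.1 pos [435.2 296.5  70.7] yaw 0.313 j [ 0.47  0.55  1.94 -0.    0.65  1.73] F [-1.  -1.   3.3] open 0.01
shift m -0.0007 -0.0003 -0.0013
```

Fz is 3.3 N, so the cap is giving. I'll press 1 mm further and hold to be sure.

```bash
python3 -m pendant '[[[0,0,0,0.0005,0],[0,0,0,0.001,0],[0,0,0,0.001,0],[0,0,0,0.001,0],[0,0,0,0.001,0],[0,0,0,0.001,0],[0,0,0,0.001,0],[0,0,0,0.001,0]]]'; python3 - <<'E'
from h import *
F=[env.state()['ft_force']]
print(np.round(F,1), env.state()['eef_pos'].round(1))
E
```

```text
t: 5.9
eef_pos: [435.2, 296.5, 69.6]
tcp_rot: [3.142, 0.0, 0.313]
ft_force: [-1.4, -0.1, 4.1]
opening: 0.002
[[-1.4 -0.1  4.1]] [435.2 296.5  69.6]
```

The force rose to 4.1 N, which fits the spring at about 2.3 mm. Now I'll lift straight up.

```bash
python3 -m pendant '[[[0,0,0,-0.005,0],[0,0,0,-0.015,0],[0,0,0,-0.035,0],[0,0,0,-0.06,0],[0,0,0,-0.09,0],[0,0,0,-0.12,0],[0,0,0,-0.145,0],[0,0,0,-0.15,0]]]'; python3 to.py 500 -10 220; python3 - <<'E'
from h import *
c=cam('scene'); hsv=cv2.cvtColor(c['image'],cv2.COLOR_BGR2HSV)
m=((hsv[...,1]<140)&(hsv[...,2]>170)&(hsv[...,0]>12)&(hsv[...,0]<40)).astype(np.uint8)
n,l,s,ce=cv2.connectedComponentsWithStats(m)
for i in range(1,n):
    if s[i,4]>25 and np.hypot(*(ce[i]-(475.8,320.3)))<15: print(ce[i],s[i],ray(c,*ce[i],72),np.nanmedian(pts(c)[l==i],0))
E
```

```text
t: 6.7
eef_pos: [436.0, 296.9, 222.8]
tcp_rot: [-3.141, -0.005, 0.313]
ft_force: [-0.1, -0.5, -0.6]
opening: 0.003
t 6.7 pos [436.  296.9 222.8] yaw 0.313 j [ 0.47  0.34  1.79 -0.    1.01  1.73] F [-0.1 -0.5 -0.6] open 0.0
shift m -0.0336 0.3117 0.0028
[475.77922078 320.34632035] [467 313  18  17 231] [433.49965178 295.29119039  72.        ] [434.28403928 295.04066637  72.06677071]
```

The wheel hasn't moved and its cap is back up (same pixels as before). Now to the key.

```bash
python3 -m pendant '[[[0,-0.004,0.03,0,0],[0,-0.009,0.075,0,0],[0,-0.014,0.12,0,0],[0,-0.018,0.165,0,0],[0,-0.022,0.21,0,0],[0,-0.026,0.255,0,0],[0,-0.03,0.295,0,0],[0,-0.034,0.312,0,0]]]'; python3 to.py 510.5 -304.7 200
```

```text
t: 7.55
eef_pos: [499.0, -13.7, 218.4]
tcp_rot: [-3.141, 0.001, 0.31]
ft_force: [0.8, -0.0, -0.1]
opening: 0.003
t 7.55 pos [499.  -13.7 218.4] yaw 0.31 j [-0.16  0.31  1.85 -0.    0.98  1.1 ] F [ 0.8 -0.  -0.1] open 0.0
shift m -0.078 0.2806 0.0184
```

```bash
python3 -m pendant '[[[0,-0.01,0.035,0,0],[0,-0.022,0.08,0,0],[0,-0.034,0.125,0,0],[0,-0.046,0.17,0,0],[0,-0.058,0.215,0,0],[0,-0.07,0.255,0,0],[0,-0.078,0.281,0,0],[0,-0.078,0.281,0,0]]]'; python3 -m pendant '[[[0,0,0,0.02,0],[0,0,0,0.04,0],[0,0,0,0.06,0],[0,0,0,0.08,0],[0,0,0,0.1,0],[0,0,0,0.115,0],[0,0,0,0.12,0],[0,0,0,0.12,0]]]'; python3 to.py 510.5 -304.7 52; python3 - <<'E'
from h import *
c=cam('scene'); cv2.imwrite('pics/s3.png',cv2.resize(c['image'][130:270,200:360],None,fx=4,fy=4))
E
```

```text
t: 8.35
eef_pos: [510.5, -305.1, 217.8]
tcp_rot: [-3.14, 0.001, 0.31]
ft_force: [-0.4, 1.1, 0.9]
opening: 0.004
t: 9.15
eef_pos: [510.8, -301.4, 98.7]
tcp_rot: [-3.14, 0.001, 0.313]
ft_force: [0.3, 0.2, -0.2]
opening: 0.004
t 9.15 pos [ 510.8 -301.4   98.7] yaw 0.313 j [-0.64  0.58  1.75 -0.    0.81  0.61] F [ 0.3  0.2 -0.2] open 0.0
shift m -0.0013 0.0031 0.0467
```

View pics/s3.png

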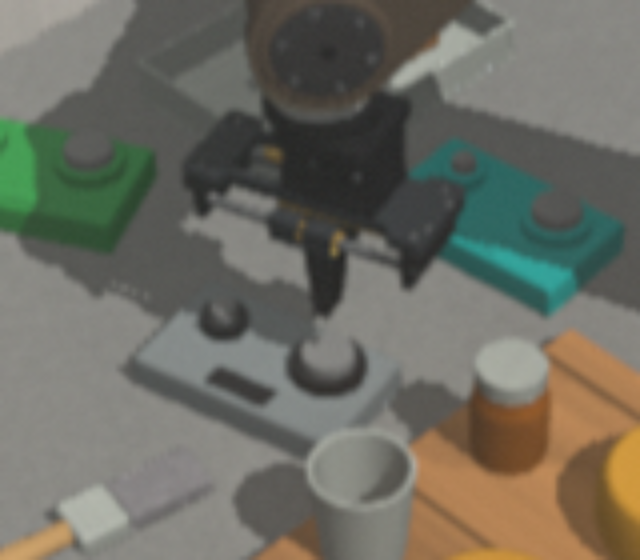

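The closed fingertips at (325,300) are over the wide key at (327,360), and the small key and the jar are well clear. I'll press down to z ≈ 46.

```bash
python3 -m pendant '[[[0,-0.001,0.003,0.015,0],[0,-0.001,0.003,0.03,0],[0,-0.001,0.003,0.04,0],[0,-0.001,0.003,0.046,0],[0,-0.001,0.003,0.049,0],[0,-0.001,0.003,0.051,0],[0,-0.001,0.003,0.0525,0],[0,-0.001,0.003,0.0525,0]]]'; python3 to.py 510.5 -304.7 46
```

```text
t: 10.0
eef_pos: [511.0, -305.3, 47.4]
tcp_rot: [3.142, 0.0, 0.313]
ft_force: [-3.7, 0.3, 3.6]
opening: 0.003
t 10.0 pos [ 511.  -305.3   47.4] yaw 0.313 j [-0.65  0.66  1.78 -0.    0.7   0.61] F [-3.7  0.3  3.6] open 0.0
shift m -0.0003 -0.0008 0.0014
```

```bash
python3 -m pendant '[[[0,0,0,0.0005,0],[0,0,0,0.001,0],[0,0,0,0.0015,0],[0,0,0,0.002,0],[0,0,0,0.002,0],[0,0,0,0.002,0],[0,0,0,0.002,0],[0,0,0,0.002,0]]]'; python3 to.py 510.5 -304.7 46
```

```text
t: 10.8
eef_pos: [511.2, -305.4, 46.2]
tcp_rot: [3.141, -0.0, 0.313]
ft_force: [-5.1, 3.2, 13.8]
opening: 0.004
t 10.8 pos [ 511.2 -305.4   46.2] yaw 0.313 j [-0.65  0.66  1.78 -0.    0.7   0.61] F [-5.1  3.2 13.8] open 0.0
shift m -0.0004 -0.0009 0.0002
```

The force is 13.8 N, above the 5 N full-travel spring force, and z is 46, so the key is on its stop. I'll lift clear and check the scene.

```bash
python3 -m pendant '[[[0,0,0,-0.005,0],[0,0,0,-0.015,0],[0,0,0,-0.035,0],[0,0,0,-0.06,0],[0,0,0,-0.09,0],[0,0,0,-0.12,0],[0,0,0,-0.145,0],[0,0,0,-0.15,0]]]'; python3 -m pendant '[[[0,0,0,0,0],[0,0,0,0,0],[0,0,0,0,0],[0,0,0,0,0],[0,0,0,0,0],[0,0,0,0,0],[0,0,0,0,0],[0,0,0,0,0]]]'; python3 - <<'E'
from h import *
c=cam('scene'); a=cv2.imread('pics/scene0.png'); W=pts(c); print(env.state()['t'],env.state()['eef_pos'].round(1),env.state()['ft_force'].round(1))
for n,(u,v) in dict(store=(281,219),clear=(256,208),cap=(476,320)).items(): print(n,np.nanmedian(W[v-2:v+3,u-2:u+3].reshape(-1,3),0).round(1))
d=cv2.absdiff(a,c['image']).max(2); h=np.hstack([c['image'][120:420,180:560],cv2.cvtColor((d[120:420,180:560]>40).astype(np.uint8)*255,cv2.COLOR_GRAY2BGR)]); cv2.imwrite('pics/end.png',h)
E
```

```text
t: 11.6
eef_pos: [512.2, -306.0, 198.4]
tcp_rot: [3.137, -0.003, 0.313]
ft_force: [0.5, -0.1, 0.0]
opening: 0.003
t: 12.4
eef_pos: [511.2, -305.4, 195.1]
tcp_rot: [3.142, -0.0, 0.313]
ft_force: [-0.6, -0.6, 0.3]
opening: 0.005
12.45 [ 511.1 -305.4  195.2] [ 0.3 -0.2 -0.3]
store [ 511.7 -304.3   53. ]
clear [ 531.4 -391.7   49.3]
cap [434.  294.8  72.4]
```

View pics/end.png

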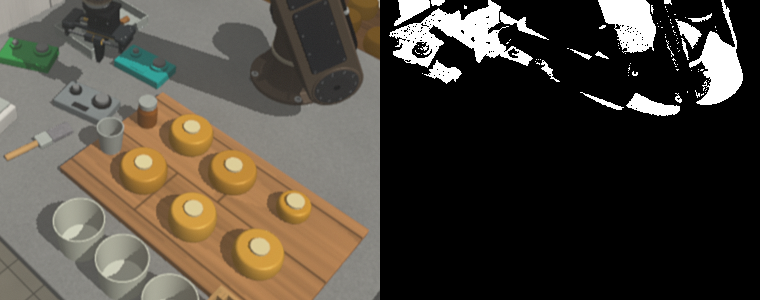

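The end picture differs from the start only by the arm and its shadow. The wheels, jar, cup and brush are unmoved, and the keys and cap are up.

```bash
python3 -c "
from cell import env
print(env.job_done())"
```

```text
the job is handed in; nothing more can be done
None
```

I woke the smallest wheel's probe, then pressed the grey logger's wide key fully down and let it up. The job was handed in at about 12.5 s; no verdict is reported, so the success rests on these checks.

- **Cap:** I touched it with the shut fingertips at about (435, 296.5) mm. The force rose from 3.3 to 4.1 N over about 0.8 s, which means it gave about 2 mm. I then lifted 150 mm clear.
- **Wide key:** I pressed it at about (511, -305) mm down to z = 46 mm. The force reached 13.8 N, so it was on its stop (5 N is full travel). I then lifted the tool to 195 mm.
- **Last checks:**
  - The camera put the cap top at 72.4 mm and the wide key at 53.0 mm, so both are up.
  - The wheels, jar, cup and brush show no change from the first picture; only the arm and its shadow differ.
  - The contact force was about zero.
- **One loose reading:** the small key read 49.3 mm instead of 52. It read 50.2 mm from the same camera before anything moved, and the fingertips stayed at least 85 mm away from it. I put this down to depth noise on a key only a few pixels across.

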